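# Put the coffee grinder's adjuster in gear and set its dial

### The arm

A 6-joint arm with a two-finger parallel gripper is mounted at the origin on the work surface. World frame = base frame: x ahead of the robot, y to its left, z up, the work surface at z = 0. Lengths are in m, angles in rad, forces in N, time in s.
With the tool pointing down it reaches from about 0.3 to 0.775 m from the base axis. Payload 14.6 kg.
Tool frame: the origin (TCP) lies at the very end of the fingers, on their centre line; the grasp point (between the pads) lies 19 mm behind it; z points along the fingers, y is the line along which they close (so a half turn about z gives the same grasp; the last joint's range is limited). The gripper opens to 94 mm and grips with 3 to 60 N. Pads are 16 mm wide; open, the fingers measure 119 mm over their backs; the gripper's body (75 mm by 177 mm) begins 78 mm behind the grasp point.
Start: joints at [-1.408, 0.3, 1.521, -0, 1.321, -0.067], TCP at [0.125, -0.536, 0.205] pointing down, gripper open.
Joint ranges: [-3.03, 3.03], [-0.79, 2.21], [0.23, 2.52], [-1.04, 4.18], [0, 3.07], [-2.55, 2.55]. Speed limits (rad/s): [2.22, 2.22, 2.57, 3.14, 3.14, 3.14].

### API

Orientations are given as [roll, pitch, yaw] about the fixed x, y, z axes, in that order (R = Rz(yaw) Ry(pitch) Rx(roll)).
In Python, from station import ctrl, cams gives the robot as it stands. The module is installed in compiled form; this text tells all that it offers.
- The arm moves only by the tool arm_command, never from a script. Its argument "plan" is a list that holds one entry, the list of rows, each a list of 7 numbers: the shift along the tool's x, y, z in normalised numbers (1 is 750 mm), then the turn, a rotation vector about the tool's x, y, z in parts of the range, where 1.0 means 2 rad, then the closure, from -1 (fully open) to 1 (shut). A call has 1 to 12 rows; each row is the pose to reach, as a shift and turn from the pose commanded when the call began, along the tool's axes at that moment; what a row does not reach only later rows make up. A row lasts 1/10 s, in which the tool goes at most 50 mm and 8.59 degrees, less where a joint would pass 70% of its speed; a pose out of reach is approached as far as the arm can. A shift or turn number past 1, either way, is cut back to 1. A call with a gripper value outside its range is refused whole. The fingers move at their own pace and stop on an object; "squeeze" is the grip in N (left out, the last holds). Time passes only in rows, so rows that repeat a pose let the fingers close. It gives the time, the measured TCP pose, the force, the opening and the grip force at its end, in the units of the state.
- ctrl.get_obs(): the state, without advancing time (a new reading comes with each control period).
- cams.camera(name): name is "scene" or "top" or "wrist"; returns (picture, depth): 480x640x3 uint8, blue, green, red; 480x640 float32, m along the optical axis (not along the pixel's ray), 0 where there is no reading.
- cams.camera_info(name): a dict with "fx", "fy", "cx", "cy" (pixels), "world_to_cam" (4x4, takes a point from world to camera coordinates). Camera axes: x right, y down, z forward; pixel columns grow to the right and rows downward; lengths in m; the calibration is good to about 2 mm. A picture is of the moment at which its call begins: read the wrist's pose just before it. camera_info takes no time and is no camera call; for the wrist camera it gives the pose at the moment of the call.
- ctrl.hand_in(): hands the job in; it is judged then, once.
The state is a dict: "time_s": time; "qpos": joint angles; "joint_vel": joint speeds; "tau": joint torques, N m; "ee_pos": TCP position; "eef_rot": TCP orientation; "force": force on the tool from outside, world axes, zero at the start; "moment": the same for the moment, N m; "grip_width": finger opening in m; "grip_force": force on a finger pad.
Only numpy, scipy, OpenCV 4.12 (cv2) and the standard library are available. Lean on these libraries where they do the work, as an engineer would, in place of code of your own. Each camera call takes 0.05 s, during which the arm holds its last target. There are 200 camera calls.

### The job

Put the red coffee grinder's adjuster in gear: ease the black knob down rocking its spindle gently to and fro as needed, until the hidden teeth slip into mesh and the knob sits fully home, never forcing the teeth while they clash. Then, with the knob in mesh, turn it until the dial's white pointer line points at the green stud, and let go with the knob left down. Leave the mug, the sugar jar and the little amber bottle where they stand.

Things in the scene. Friction and masses are not known exactly. Their poses are not given: they have to be found in the camera images.
- grinder: Red coffee grinder casing, 170 mm (its x) by 285 mm (its y), 120 mm tall, fixed. Origin on the counter under the knob's axis; the casing runs from 90 mm on its -y to 195 mm on its +y side. A glass bean hopper (radius 47 mm, 70 mm tall) stands on it 142 mm along +y from the knob's axis.
- gear_knob: Black fluted round knob on a vertical spindle on the grinder. Origin on the axis at the underside of its skirt (58 mm wide, 0 to 15 mm up), which hides its six teeth (0 to 9 mm, 20 mm radius); grip cylinder 42 mm wide from 15 to 48 mm: grip above the skirt. Slides down 14 mm, turns freely when out of mesh. Sliding drag 3 N, weight 1.4 N; it stays where left.
- knob_top (a point): Centre of the knob's top face, 48 mm above the knob's origin: 195 mm above the counter when the knob is fully up, 181 mm when home.
- knob_lift (a joint): How far the knob is pushed down: 0 = fully up, out of gear (it starts 0 to 2 mm down); 0.014 m = fully home, at a stop. Its teeth meet the dial's at 0.006 m: if they clash, going on compresses the dial's spring (3 N/mm); if in line, the knob slides home at the light drag alone.
- adjuster: Fixed seat of the dial; origin on the spindle axis at the casing top, axes as the casing. It carries the sprung dial with six brass teeth (9 mm tall, 60 degrees apart, 20 mm radius), which sinks up to 8.5 mm when pressed: 2 N, then 3 N/mm. Knob teeth fit in with 9 degrees of play, at an unknown angle. More than 15 N between knob and dial damages the teeth.
- pointer (a point): Outer end of the white pointer line on the black dial (96 mm wide, face 12 mm above the casing top), 46 mm from the spindle axis. Its x axis points outward along the line, z up. The dial turns stiffly (0.12 N m, given by the meshed knob), 2.8 rad either way from the casing's x, and stays where left. At the start the pointer is within 0.22 rad of the casing's x.
- green_stud: Green round stud, 14 mm in diameter and 18 mm tall, fixed on the casing top just outside the dial's rim (57 to 73 mm from spindle axis to its centre), on either side of the casing's x axis: the setting wanted. Origin at the centre of its foot.
- blue_stud: Blue stud like the green one, on the other side of the casing's x axis: a setting not wanted. Origin at the centre of its foot.
- mug: White mug, 82 mm in diameter, 95 mm tall, loose, to be left alone. Origin at the centre of its foot.
- sugar_jar: White jar with a wooden lid, 84 mm in diameter, 100 mm tall, loose, to be left alone. Origin at the centre of its foot.
- oil_bottle: Little amber glass bottle, 28 mm in diameter, 65 mm tall, loose, to be left alone. Origin at the centre of its foot.

How it is judged:
By the outcome, as a careful person would: the job done as asked, in the order asked, and still so for the second after the job is handed in, with the robot touching nothing.
It also fails if it takes over 64 s, if anything falls off the work surface, if the arm or the gripper's body presses on something with over 40 N, if the wrist force passes 120 N, or if a joint passes its speed limit or range.

## Working session

There is one attempt and no reset: what is moved stays moved. The work goes in short steps, Python scripts to look and compute and a tool call to move; the robot and the scene stay as the last step left them, time stands still between calls to the robot, and variables do not carry over. Pictures are saved under pics/ and viewed, at most 10 in all, crops included, and the job is handed in when it is done.

Besides the shell and the picture viewer there is one more tool, called after "Emit:" in YAML: its name, and indented under it one key for each argument. arm_command: Moves the arm, as the interface text tells. Its arguments: {"type":"object","properties":{"plan":{"type":"array"},"squeeze":{"type":"number"}},"required":["plan"]}

```bash
mkdir -p pics; python3 - <<'E'
from station import ctrl, cams
import cv2, numpy as np
o=ctrl.get_obs(); print({k:np.round(v,3) for k,v in o.items()})
for n in ("scene","top"):
    p,d=cams.camera(n); cv2.imwrite(f"pics/{n}0.png",p); np.save(f"pics/{n}0.npy",d)
    i=cams.camera_info(n); print(n,i)
E
```

```text
{'time_s': np.float64(0.0), 'qpos': array([-1.408,  0.3  ,  1.522, -0.   ,  1.321, -0.067]), 'joint_vel': array([-0.001,  0.   , -0.   ,  0.001,  0.001,  0.   ]), 'tau': array([-1.0000e-03, -5.3181e+01, -3.5273e+01,  7.1000e-02,  2.4000e-02,
       -0.0000e+00]), 'ee_pos': array([ 0.125, -0.535,  0.205]), 'eef_rot': array([-3.14, -0.  ,  0.23]), 'force': array([-0.384, -0.745,  0.222]), 'moment': array([-0.024,  0.034,  0.012]), 'grip_force': np.float64(0.0), 'grip_width': np.float64(0.094)}
scene {'fx': 443.411134103714, 'fy': 443.411134103714, 'cx': 330.2772822490836, 'cy': 235.49802844164705, 'world_to_cam': array([[-6.51360083e-01,  7.58768758e-01, -1.19248768e-04,
         3.46190436e-01],
       [ 3.90592565e-01,  3.35166889e-01, -8.57380081e-01,
        -8.30299310e-02],
       [-6.50513251e-01, -5.58509739e-01, -5.14683769e-01,
         1.23787984e+00],
       [ 0.00000000e+00,  0.00000000e+00,  0.00000000e+00,
         1.00000000e+00]])}
top {'fx': 541.2143350399122, 'fy': 541.2143350399122, 'cx': 321.78845498510236, 'cy': 241.07754830196225, 'world_to_cam': array([[ 1.19650139e-02, -9.99926845e-01,  1.77271813e-03,
        -1.65271887e-02],
       [-9.77195772e-01, -1.20688550e-02, -2.11997092e-01,
         5.69486075e-01],
       [ 2.12002978e-01,  8.04255487e-04, -9.77268689e-01,
         1.13407400e+00],
       [ 0.00000000e+00,  0.00000000e+00,  0.00000000e+00,
         1.00000000e+00]])}
```

View pics/top0.png

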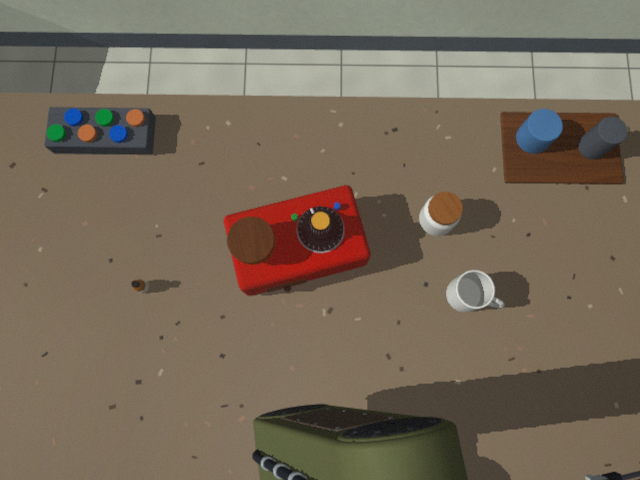

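View pics/scene0.png

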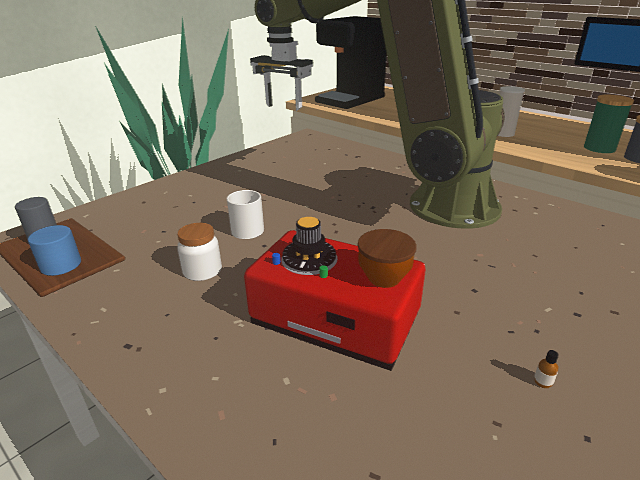

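Top view: knob cap at (320,221), green stud (295,217), blue stud (337,206), hopper lid (250,240). The pointer seems to be near (312,211). I'll measure these now.

```bash
cat > h.py <<'E'
from station import ctrl, cams
import cv2, numpy as np
def ray(info,u,v,z):
    T=info["world_to_cam"];R=T[:3,:3];c=-R.T@T[:3,3]
    d=R.T@np.array([(u-info["cx"])/info["fx"],(v-info["cy"])/info["fy"],1]); return c+d*(z-c[2])/d[2]
def proj(info,p):
    q=info["world_to_cam"]@np.r_[p,1]; return info["cx"]+info["fx"]*q[0]/q[2],info["cy"]+info["fy"]*q[1]/q[2]
def blobs(p,lo,hi,roi,amin=8):
    m=cv2.inRange(cv2.cvtColor(p,cv2.COLOR_BGR2HSV),lo,hi); k=np.zeros_like(m); x0,y0,x1,y1=roi;k[y0:y1,x0:x1]=m[y0:y1,x0:x1]
    n,_,s,c=cv2.connectedComponentsWithStats(k); return sorted([(int(s[i,4]),c[i]) for i in range(1,n) if s[i,4]>=amin],key=lambda t:-t[0])
E
python3 - <<'E'
from h import *
for n,roi in (("top",(220,180,380,300)),("scene",(240,200,430,300))):
    p=cv2.imread(f"pics/{n}0.png"); i=cams.camera_info(n)
    for nm,lo,hi,z in (("cap",(12,150,150),(28,255,255),.194),("green",(50,120,60),(75,255,255),.132),("blue",(105,120,80),(125,255,255),.132),("wood",(5,80,40),(15,220,130),.19),("white",(0,0,170),(180,50,255),.132)):
        for a,c in blobs(p,lo,hi,roi,4)[:3]: print(n,nm,a,c.round(1),ray(i,*c,z).round(4))
p=cv2.imread("pics/top0.png")[190:260,280:360]; a=cv2.resize(p,None,fx=5,fy=5,interpolation=cv2.INTER_CUBIC)
q=cv2.imread("pics/scene0.png")[205:285,260:350]; b=cv2.resize(q,None,fx=4.375,fy=4.375,interpolation=cv2.INTER_CUBIC)
b=b[:350]; cv2.imwrite("pics/crop.png",np.hstack([a,b]))
E
```

```text
top cap 247 [319.9 220.2] [ 0.5829 -0.0055  0.194 ]
top green 31 [294. 217.] [0.6051 0.0491 0.132 ]
top blue 36 [336.4 205.9] [ 0.6305 -0.0395  0.132 ]
top wood 1819 [250.8 240.1] [0.542  0.1298 0.19  ]
top wood 302 [284.4 286.3] [0.4515 0.0613 0.19  ]
top wood 114 [364.  227.9] [ 0.5693 -0.0928  0.19  ]
top white 8 [311.2 210. ] [0.6208 0.0133 0.132 ]
scene cap 178 [308.  221.6] [ 0.5827 -0.0065  0.194 ]
scene cap 17 [317.5 255.1] [0.6496 0.0759 0.194 ]
scene cap 11 [305.8 258.2] [0.6672 0.0681 0.194 ]
scene green 90 [323.3 271.3] [0.6107 0.0527 0.132 ]
scene blue 82 [275.9 258.3] [ 0.6355 -0.0362  0.132 ]
scene wood 2215 [384.4 252.3] [0.5718 0.1451 0.19  ]
scene wood 29 [255.8 236.5] [ 0.6701 -0.0421  0.19  ]
scene wood 20 [263.8 218.5] [ 0.6201 -0.0782  0.19  ]
scene white 846 [250.7 218.9] [ 0.57   -0.1796  0.132 ]
scene white 17 [302.4 264.1] [0.6182 0.0113 0.132 ]
scene white 4 [294.5 271.2] [0.6421 0.0159 0.132 ]
```

View pics/crop.png

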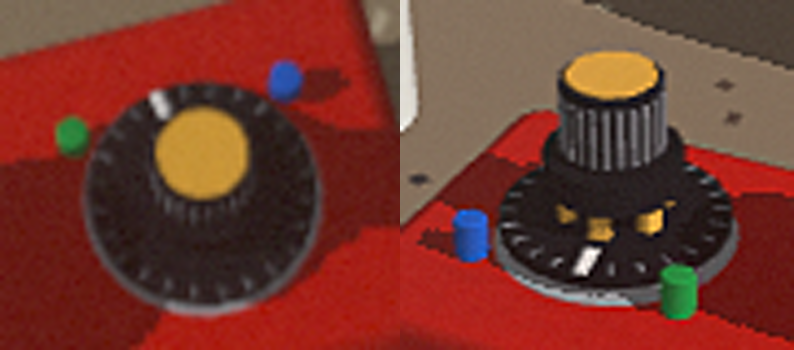

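The manual's scale: shifts go in shares of 750 mm and turns go in shares of 2 rad. Converting my numbers, 450 mm / 750 = 0.6, 410 mm / 750 = 0.5467, -1.33 rad / 2 = -0.665.

Emit:
arm_command:
  plan:
    - [[0, 0, -0.06, 0, 0, 0, -1], [0.0667, -0.0467, -0.06, 0, 0, -0.065, -1], [0.12, -0.0867, -0.06, 0, 0, -0.13, -1], [0.1733, -0.1267, -0.06, 0, 0, -0.2, -1], [0.2267, -0.1653, -0.06, 0, 0, -0.265, -1], [0.28, -0.204, -0.06, 0, 0, -0.33, -1], [0.3333, -0.2427, -0.06, 0, 0, -0.4, -1], [0.3867, -0.2813, -0.06, 0, 0, -0.465, -1], [0.44, -0.32, -0.06, 0, 0, -0.53, -1], [0.4933, -0.3587, -0.06, 0, 0, -0.6, -1], [0.5467, -0.3973, -0.06, 0, 0, -0.665, -1], [0.6, -0.436, -0.06, 0, 0, -0.665, -1]]

```text
time_s: 1.3
ee_pos: [0.4858, -0.1174, 0.2504]
eef_rot: [-3.142, 0.0, 1.565]
force: [1.4, -0.9, -0.3]
grip_width: 0.0938
grip_force: 0.0
```

```bash
python3 - <<'E'
from h import *
i=cams.camera_info("wrist"); p,d=cams.camera("wrist"); cv2.imwrite("pics/w1.png",p)
T=i["world_to_cam"];print((-T[:3,:3].T@T[:3,3]).round(3),T[2,:3].round(3),ctrl.get_obs()["ee_pos"].round(4))
for q in ((.583,-.006,.194),(.608,.05,.132),(.62,.012,.132)): print(proj(i,q))
E
```

```text
[ 0.485 -0.052  0.43 ] [-0.002 -0.228 -0.974] [ 0.4889 -0.1128  0.25  ]
(np.float64(500.30280630241305), np.float64(55.41540154752579))
(np.float64(505.7978966256619), np.float64(-17.55926011783629))
(np.float64(518.2132754143994), np.float64(45.800975294020674))
```

View pics/w1.png

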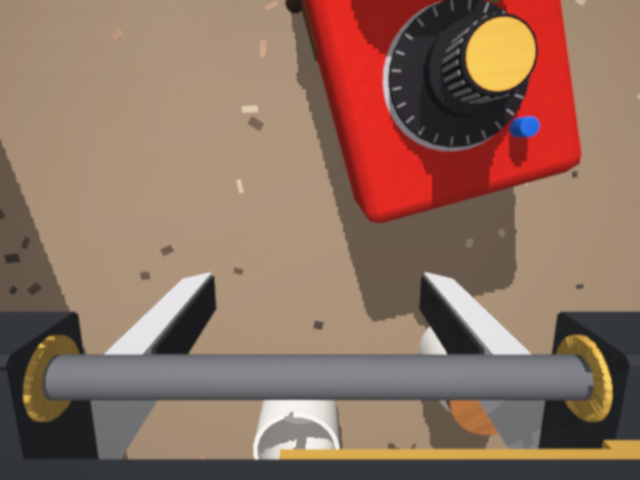

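The wrist view shows the cap at (501,54), as predicted, and the blue stud at (526,127). I'll move to where the camera sees the whole dial.

In the tool's units: 97 mm / 750 = 0.1293, 90 mm / 750 = 0.12.

Emit:
arm_command:
  plan:
    - [[0.0213, 0.06, 0, 0, 0, 0, -1], [0.044, 0.12, 0, 0, 0, 0, -1], [0.044, 0.1293, 0, 0, 0, 0, -1], [0.044, 0.1293, 0, 0, 0, 0, -1]]

```text
time_s: 1.75
ee_pos: [0.5825, -0.0872, 0.2492]
eef_rot: [-3.14, -0.0, 1.561]
force: [-0.5, 0.0, 0.1]
grip_width: 0.0941
grip_force: 0.0
```

```bash
python3 - <<'E'
from h import *
print(ctrl.get_obs()["ee_pos"].round(4),ctrl.get_obs()["eef_rot"].round(4))
i=cams.camera_info("wrist"); p,d=cams.camera("wrist"); cv2.imwrite("pics/w2.png",p)
for nm,lo,hi,z in (("cap",(12,120,150),(32,255,255),.194),("green",(50,120,60),(75,255,255),.132),("blue",(105,120,80),(125,255,255),.132),("white",(0,0,170),(180,50,255),.132)):
    for a,c in blobs(p,lo,hi,(120,0,560,270),20)[:4]: print(nm,a,c.round(1),ray(i,*c,z).round(4),d[int(c[1]),int(c[0])])
E
```

```text
[ 0.5825 -0.0872  0.2492] [-3.1396e+00 -3.0000e-04  1.5607e+00]
cap 3756 [316.7 114.4] [ 0.582  -0.0053  0.194 ] 0.22211319
cap 25 [353.6  25.1] [0.6017 0.0392 0.194 ] 0.2656728
green 413 [351.2  35.7] [0.6052 0.0489 0.132 ] 0.26715556
blue 321 [385.4 171.2] [ 0.6303 -0.04    0.132 ] 0.2869545
white 203 [369.6  94.2] [0.6181 0.012  0.132 ] 0.27915603
```

View pics/w2.png

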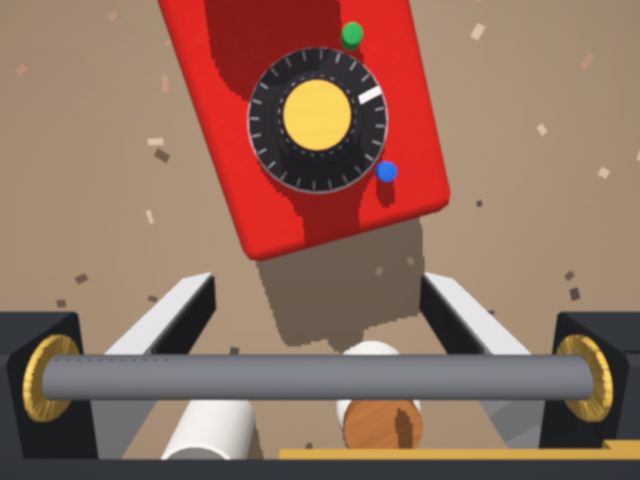

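The whole dial is in view: cap (317,114), green stud (351,36), pointer (370,94), blue stud (385,171). The pointer sits at about 26° and the green stud at about 67° in the world, so the turn is about +41°. I'll go over the knob, descend, and grip gently.

In the tool's units: 84 mm / 750 = 0.112, 82 mm / 750 = 0.1093.

Emit:
arm_command:
  plan:
    - [[0.06, -0.0013, 0, 0, 0, 0, -1], [0.1093, -0.0013, 0, 0, 0, 0, -1], [0.1093, -0.0013, 0, 0, 0, 0, -1], [0.1093, -0.0013, 0.04, 0, 0, 0, -1], [0.1093, -0.0013, 0.08, 0, 0, 0, -1], [0.1093, -0.0013, 0.1067, 0, 0, 0, -1], [0.1093, -0.0013, 0.112, 0, 0, 0, -1], [0.1093, -0.0013, 0.112, 0, 0, 0, -1]]

```text
time_s: 2.6
ee_pos: [0.5817, -0.0064, 0.167]
eef_rot: [3.142, 0.0, 1.559]
force: [-0.7, 0.1, 1.1]
grip_width: 0.0942
grip_force: 0.0
```

Emit:
arm_command:
  plan:
    - [[0, 0, 0, 0, 0, 0, 0.3], [0, 0, 0, 0, 0, 0, 0.3], [0, 0, 0, 0, 0, 0, 0.3], [0, 0, 0, 0, 0, 0, 0.3], [0, 0, 0, 0, 0, 0, 0.3], [0, 0, 0, 0, 0, 0, 0.3], [0, 0, 0, 0, 0, 0, 0.3], [0, 0, 0, 0, 0, 0, 0.3]]
  squeeze: 6

```text
time_s: 3.4
ee_pos: [0.5825, -0.0054, 0.1665]
eef_rot: [3.14, 0.0, 1.56]
force: [4.9, -0.1, -1.1]
grip_width: 0.0417
grip_force: 6.0
```

In the tool's units: 1 mm / 750 = 0.0013, 0.5 mm / 750 = 0.0007.

Emit:
arm_command:
  plan:
    - [[0, 0.0007, 0, 0, 0, 0, 0.3], [0, 0.0013, 0, 0, 0, 0, 0.3], [0, 0.0013, 0, 0, 0, 0, 0.3], [0, 0.0013, 0, 0, 0, 0, 0.3]]
  squeeze: 25

```text
time_s: 3.8
ee_pos: [0.5827, -0.0054, 0.1663]
eef_rot: [-3.141, -0.0, 1.56]
force: [-2.6, 0.2, 2.4]
grip_width: 0.0418
grip_force: 25.0
```

In the tool's units: 3 mm / 750 = 0.004, 2.5 mm / 750 = 0.0033.

Emit:
arm_command:
  plan:
    - [[0, -0.0004, 0.0007, 0, 0, 0, 0.3], [0, -0.0004, 0.0013, 0, 0, 0, 0.3], [0, -0.0004, 0.002, 0, 0, 0, 0.3], [0, -0.0004, 0.0027, 0, 0, 0, 0.3], [0, -0.0004, 0.0033, 0, 0, 0, 0.3], [0, -0.0004, 0.004, 0, 0, 0, 0.3], [0, -0.0004, 0.004, 0, 0, 0, 0.3]]

```text
time_s: 4.5
ee_pos: [0.5827, -0.0054, 0.1633]
eef_rot: [-3.141, -0.0, 1.56]
force: [-2.4, -0.2, 0.4]
grip_width: 0.0414
grip_force: 25.0
```

In the tool's units: 1.5 mm / 750 = 0.002, 1.2 mm / 750 = 0.0016.

Emit:
arm_command:
  plan:
    - [[0, 0, 0.0005, 0, 0, 0, 0.3], [0, 0, 0.0011, 0, 0, 0, 0.3], [0, 0, 0.0016, 0, 0, 0, 0.3], [0, 0, 0.002, 0, 0, 0, 0.3], [0, 0, 0.002, 0, 0, 0, 0.3]]

```text
time_s: 5.0
ee_pos: [0.5827, -0.0054, 0.1619]
eef_rot: [-3.141, -0.0, 1.56]
force: [-3.8, 0.7, 0.8]
grip_width: 0.0414
grip_force: 25.0
```

In the tool's units: 1 mm / 750 = 0.0013, 0.8 mm / 750 = 0.0011.

Emit:
arm_command:
  plan:
    - [[0, 0, 0.0005, 0, 0, 0, 0.3], [0, 0, 0.0011, 0, 0, 0, 0.3], [0, 0, 0.0013, 0, 0, 0, 0.3], [0, 0, 0.0013, 0, 0, 0, 0.3]]

```text
time_s: 5.4
ee_pos: [0.5828, -0.0054, 0.1611]
eef_rot: [-3.142, -0.0, 1.56]
force: [-5.5, 0.5, 2.4]
grip_width: 0.0418
grip_force: 25.0
```

In the tool's units: 0.8 mm / 750 = 0.0011, 0.4 mm / 750 = 0.0005.

Emit:
arm_command:
  plan:
    - [[0, 0, 0.0005, 0, 0, 0, 0.3], [0, 0, 0.0011, 0, 0, 0, 0.3], [0, 0, 0.0011, 0, 0, 0, 0.3]]

```text
time_s: 5.7
ee_pos: [0.5828, -0.0054, 0.1604]
eef_rot: [3.142, 0.0, 1.56]
force: [-6.0, 0.3, 4.2]
grip_width: 0.0417
grip_force: 25.0
```

In the tool's units: -0.8 mm / 750 = -0.0011, 0.6 mm / 750 = 0.0008.

Emit:
arm_command:
  plan:
    - [[0, -0.0005, 0.0004, 0, 0, 0, 0.3], [0, -0.0011, 0.0008, 0, 0, 0, 0.3], [0, -0.0011, 0.0008, 0, 0, 0, 0.3]]

```text
time_s: 6.0
ee_pos: [0.5826, -0.0054, 0.1603]
eef_rot: [3.139, 0.0, 1.56]
force: [-2.0, 0.5, 5.6]
grip_width: 0.0414
grip_force: 25.0
```

In the tool's units: -0.12 rad / 2 = -0.06.

Emit:
arm_command:
  plan:
    - [[0, 0, 0, 0, 0, -0.02, 0.3], [0, 0, 0, 0, 0, -0.04, 0.3], [0, 0, 0, 0, 0, -0.06, 0.3], [0, 0, 0, 0, 0, -0.06, 0.3]]

```text
time_s: 6.4
ee_pos: [0.5827, -0.0055, 0.1603]
eef_rot: [3.139, 0.0, 1.681]
force: [-1.6, 0.3, 5.2]
grip_width: 0.0418
grip_force: 25.0
```

In the tool's units: -0.12 rad / 2 = -0.06.

Emit:
arm_command:
  plan:
    - [[0, 0, 0, 0, 0, -0.02, 0.3], [0, 0, 0, 0, 0, -0.04, 0.3], [0, 0, 0, 0, 0, -0.06, 0.3], [0, 0, 0, 0, 0, -0.06, 0.3]]

```text
time_s: 6.8
ee_pos: [0.5827, -0.0055, 0.1603]
eef_rot: [3.14, 0.001, 1.801]
force: [-2.9, -0.0, 5.5]
grip_width: 0.0416
grip_force: 25.0
```

In the tool's units: -0.12 rad / 2 = -0.06.

Emit:
arm_command:
  plan:
    - [[0, 0, 0, 0, 0, -0.02, 0.3], [0, 0, 0, 0, 0, -0.04, 0.3], [0, 0, 0, 0, 0, -0.06, 0.3], [0, 0, 0, 0, 0, -0.06, 0.3]]

```text
time_s: 7.2
ee_pos: [0.5827, -0.0055, 0.1603]
eef_rot: [3.14, 0.001, 1.921]
force: [-1.2, 0.1, 5.5]
grip_width: 0.0414
grip_force: 25.0
```

In the tool's units: -0.12 rad / 2 = -0.06.

Emit:
arm_command:
  plan:
    - [[0, 0, 0, 0, 0, -0.02, 0.3], [0, 0, 0, 0, 0, -0.04, 0.3], [0, 0, 0, 0, 0, -0.06, 0.3], [0, 0, 0, 0, 0, -0.06, 0.3]]

```text
time_s: 7.6
ee_pos: [0.5827, -0.0055, 0.1603]
eef_rot: [3.14, 0.001, 2.041]
force: [-1.3, 0.0, 5.3]
grip_width: 0.0413
grip_force: 25.0
```

In the tool's units: -0.12 rad / 2 = -0.06.

Emit:
arm_command:
  plan:
    - [[0, 0, 0, 0, 0, -0.02, 0.3], [0, 0, 0, 0, 0, -0.04, 0.3], [0, 0, 0, 0, 0, -0.06, 0.3], [0, 0, 0, 0, 0, -0.06, 0.3]]

```text
time_s: 8.0
ee_pos: [0.5827, -0.0056, 0.1603]
eef_rot: [3.14, 0.002, 2.161]
force: [-1.0, -0.2, 4.6]
grip_width: 0.041
grip_force: 25.0
```

In the tool's units: -0.12 rad / 2 = -0.06.

Emit:
arm_command:
  plan:
    - [[0, 0, 0, 0, 0, -0.02, 0.3], [0, 0, 0, 0, 0, -0.04, 0.3], [0, 0, 0, 0, 0, -0.06, 0.3], [0, 0, 0, 0, 0, -0.06, 0.3]]

```text
time_s: 8.4
ee_pos: [0.5827, -0.0056, 0.1603]
eef_rot: [3.14, 0.002, 2.281]
force: [-1.7, -0.4, 5.7]
grip_width: 0.0415
grip_force: 25.0
```

```bash
python3 - <<'E'
from h import *
o=ctrl.get_obs(); print(o["force"].round(2),o["moment"].round(3),o["ee_pos"].round(4))
for n in ("scene","top"):
    i=cams.camera_info(n); p,d=cams.camera(n); cv2.imwrite(f"pics/{n}2.png",p)
    for a,c in blobs(p,(0,0,170),(180,50,255),((285,190,360,260) if n=="top" else (270,225,350,290)),4)[:4]: print(n,a,c.round(1),ray(i,*c,.132).round(4))
cv2.imwrite("pics/crop2.png",cv2.resize(cv2.imread("pics/scene2.png")[180:300,250:370],None,fx=5,fy=5,interpolation=cv2.INTER_CUBIC))
E
```

```text
[-1.7  -0.42  5.66] [-0.179  0.318  0.008] [ 0.5827 -0.0056  0.1603]
scene 156 [307.6 234.1] [ 0.5389 -0.0507  0.132 ]
scene 17 [302.  264.6] [0.6199 0.012  0.132 ]
scene 4 [294.5 271.2] [0.6421 0.0159 0.132 ]
```

View pics/crop2.png

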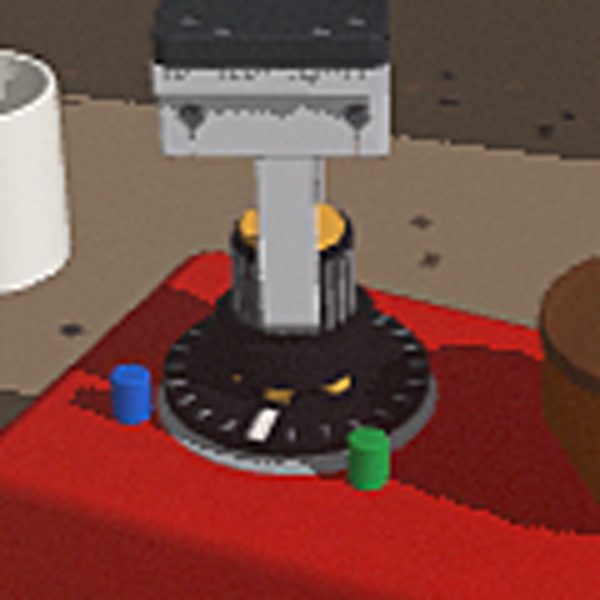

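The scene crop shows the grip holding the knob's barrel with the dial unmoved (pointer at scene pixel (302,265)) and the teeth still clashing. I'll keep searching in the same direction.

In the tool's units: -0.12 rad / 2 = -0.06.

Emit:
arm_command:
  plan:
    - [[0, 0, 0, 0, 0, -0.02, 0.3], [0, 0, 0, 0, 0, -0.04, 0.3], [0, 0, 0, 0, 0, -0.06, 0.3], [0, 0, 0, 0, 0, -0.06, 0.3]]

```text
time_s: 8.9
ee_pos: [0.5826, -0.0056, 0.1599]
eef_rot: [3.14, 0.002, 2.4]
force: [0.6, -0.8, 1.0]
grip_width: 0.0416
grip_force: 25.0
```

In the tool's units: -0.12 rad / 2 = -0.06.

Emit:
arm_command:
  plan:
    - [[0, 0, 0, 0, 0, -0.02, 0.3], [0, 0, 0, 0, 0, -0.04, 0.3], [0, 0, 0, 0, 0, -0.06, 0.3], [0, 0, 0, 0, 0, -0.06, 0.3]]

```text
time_s: 9.3
ee_pos: [0.5826, -0.0055, 0.1598]
eef_rot: [3.141, 0.002, 2.519]
force: [2.4, 0.3, 2.0]
grip_width: 0.0419
grip_force: 25.0
```

In the tool's units: -0.12 rad / 2 = -0.06.

Emit:
arm_command:
  plan:
    - [[0, 0, 0, 0, 0, -0.02, 0.3], [0, 0, 0, 0, 0, -0.04, 0.3], [0, 0, 0, 0, 0, -0.06, 0.3], [0, 0, 0, 0, 0, -0.06, 0.3]]

```text
time_s: 9.7
ee_pos: [0.5826, -0.0055, 0.1598]
eef_rot: [3.141, 0.002, 2.638]
force: [3.6, -2.4, 1.9]
grip_width: 0.0418
grip_force: 25.0
```

The force dropped at yaw of about 2.4, so the teeth are in line. I'll back off to the middle of the play and ease down.

In the tool's units: 1.2 mm / 750 = 0.0016, 0.8 mm / 750 = 0.0011, 0.08 rad / 2 = 0.04.

Emit:
arm_command:
  plan:
    - [[0, 0, 0, 0, 0, 0.02, 0.3], [0, 0, 0, 0, 0, 0.04, 0.3], [0, 0, 0.0005, 0, 0, 0.04, 0.3], [0, 0, 0.0011, 0, 0, 0.04, 0.3], [0, 0, 0.0016, 0, 0, 0.04, 0.3], [0, 0, 0.0016, 0, 0, 0.04, 0.3]]

```text
time_s: 10.3
ee_pos: [0.5825, -0.0055, 0.1585]
eef_rot: [3.141, 0.001, 2.56]
force: [5.2, -2.0, 1.1]
grip_width: 0.0417
grip_force: 25.0
```

In the tool's units: 3 mm / 750 = 0.004, 2.5 mm / 750 = 0.0033.

Emit:
arm_command:
  plan:
    - [[-0.0004, 0.0001, 0.0007, 0, 0, 0, 0.3], [-0.0007, 0.0001, 0.0013, 0, 0, 0, 0.3], [-0.0007, 0.0001, 0.002, 0, 0, 0, 0.3], [-0.0007, 0.0001, 0.0027, 0, 0, 0, 0.3], [-0.0007, 0.0001, 0.0033, 0, 0, 0, 0.3], [-0.0007, 0.0001, 0.004, 0, 0, 0, 0.3], [-0.0007, 0.0001, 0.004, 0, 0, 0, 0.3]]

```text
time_s: 11.0
ee_pos: [0.5825, -0.0056, 0.1553]
eef_rot: [3.141, -0.0, 2.56]
force: [5.5, 1.0, 0.3]
grip_width: 0.0417
grip_force: 25.0
```

In the tool's units: 2 mm / 750 = 0.0027, 1.5 mm / 750 = 0.002.

Emit:
arm_command:
  plan:
    - [[0, 0, 0.0007, 0, 0, 0, 0.3], [0, 0, 0.0013, 0, 0, 0, 0.3], [0, 0, 0.002, 0, 0, 0, 0.3], [0, 0, 0.0027, 0, 0, 0, 0.3], [0, 0, 0.0027, 0, 0, 0, 0.3]]

```text
time_s: 11.5
ee_pos: [0.5825, -0.0056, 0.1533]
eef_rot: [3.141, 0.0, 2.56]
force: [5.5, 0.9, 0.9]
grip_width: 0.0418
grip_force: 25.0
```

Now I'll feel for the home stop.

In the tool's units: 0.8 mm / 750 = 0.0011, 0.4 mm / 750 = 0.0005.

Emit:
arm_command:
  plan:
    - [[0, 0, 0.0005, 0, 0, 0, 0.3], [0, 0, 0.0011, 0, 0, 0, 0.3], [0, 0, 0.0011, 0, 0, 0, 0.3]]

```text
time_s: 11.8
ee_pos: [0.5826, -0.0056, 0.1532]
eef_rot: [3.141, 0.001, 2.56]
force: [3.1, 0.5, 7.5]
grip_width: 0.0415
grip_force: 25.0
```

In the tool's units: 0.6 mm / 750 = 0.0008, 0.3 mm / 750 = 0.0004.

Emit:
arm_command:
  plan:
    - [[0, 0, 0.0004, 0, 0, 0, 0.3], [0, 0, 0.0008, 0, 0, 0, 0.3], [0, 0, 0.0008, 0, 0, 0, 0.3]]

```text
time_s: 12.1
ee_pos: [0.5827, -0.0056, 0.1531]
eef_rot: [3.141, 0.001, 2.56]
force: [1.2, 0.4, 11.7]
grip_width: 0.0414
grip_force: 25.0
```

The knob is hard against the home stop: 13.3 mm of travel plus its start offset. I'll relax the push and measure the pointer.

In the tool's units: -0.9 mm / 750 = -0.0012, -0.5 mm / 750 = -0.0007.

Emit:
arm_command:
  plan:
    - [[0, 0, -0.0007, 0, 0, 0, 0.3], [0, 0, -0.0012, 0, 0, 0, 0.3]]

```text
time_s: 12.3
ee_pos: [0.5826, -0.0056, 0.1532]
eef_rot: [3.141, 0.0, 2.56]
force: [3.3, 1.1, 3.5]
grip_width: 0.0415
grip_force: 25.0
```

```bash
python3 - <<'E'
from h import *
o=ctrl.get_obs(); print(o["force"].round(2),o["ee_pos"].round(4),o["qpos"].round(2))
ax=np.array([.5825,-.0056])
for n in ("scene","top","wrist"):
    i=cams.camera_info(n); p,d=cams.camera(n); cv2.imwrite(f"pics/{n}3.png",p)
    for a,c in blobs(p,(0,0,150),(180,60,255),(0,0,640,480),4):
        r=ray(i,*c,.132)[:2]-ax
        if 0.03<np.hypot(*r)<.05: print(n,a,c.round(1),r.round(4),np.degrees(np.arctan2(r[1],r[0])).round(1))
E
```

```text
[3.25 1.07 3.53] [ 0.5826 -0.0056  0.1532] [-0.07  0.42  1.49  0.    1.24 -1.06]
scene 20 [304.3 264.6] [0.0347 0.0205] 30.6
wrist 2582 [237.2 316.3] [-0.006  -0.0471] -97.3
wrist 2500 [397.8 316.2] [0.0401 0.0231] 30.0
wrist 866 [306.1 195.2] [-0.0389  0.0182] 154.9
wrist 31 [287.5 198. ] [-0.0428  0.0099] 167.0
wrist 28 [250.5 224. ] [-0.0422 -0.0128] -163.2
wrist 28 [238.8 242.9] [-0.0376 -0.0233] -148.3
wrist 27 [267.1 208.8] [-0.0439 -0.0015] -178.0
wrist 26 [310.2 192.6] [-0.0389  0.0206] 152.1
wrist 26 [233.  263.8] [-0.0303 -0.0321] -133.4
wrist 26 [403.4 271.5] [0.0207 0.038 ] 61.4
wrist 25 [399.6 250.2] [0.01   0.0421] 76.6
wrist 21 [365.4 343.4] [0.044  0.0008] 1.0
wrist 13 [409.2 249.1] [0.0122 0.0465] 75.3
```

In the tool's units: -0.6 rad / 2 = -0.3.

Emit:
arm_command:
  plan:
    - [[0, 0, 0, 0, 0, -0.03, 0.3], [0, 0, 0, 0, 0, -0.06, 0.3], [0, 0, 0, 0, 0, -0.09, 0.3], [0, 0, 0, 0, 0, -0.12, 0.3], [0, 0, 0, 0, 0, -0.15, 0.3], [0, 0, 0, 0, 0, -0.18, 0.3], [0, 0, 0, 0, 0, -0.21, 0.3], [0, 0, 0, 0, 0, -0.24, 0.3], [0, 0, 0, 0, 0, -0.27, 0.3], [0, 0, 0, 0, 0, -0.3, 0.3], [0, 0, 0, 0, 0, -0.3, 0.3]]
  squeeze: 30

```text
time_s: 13.55
ee_pos: [0.5827, -0.0057, 0.1532]
eef_rot: [-3.142, 0.001, -3.121]
force: [3.8, 0.9, 5.8]
grip_width: 0.0415
grip_force: 30.0
```

```bash
cat > m.py <<'E'
from h import *
import sys
o=ctrl.get_obs(); print(o["force"].round(2),o["moment"].round(3),o["ee_pos"].round(4),o["eef_rot"].round(3))
ax=np.array([.5825,-.0056])
for n in sys.argv[1:]:
    i=cams.camera_info(n); p,d=cams.camera(n); cv2.imwrite(f"pics/{n}_{o['time_s']:.1f}.png",p)
    def rep(nm,lo,hi,z,r0,r1,amin):
        for a,c in blobs(p,lo,hi,(0,0,640,480),amin):
            r=ray(i,*c,z)[:2]-ax
            if r0<np.hypot(*r)<r1: print(n,nm,a,c.round(1),r.round(4),np.degrees(np.arctan2(r[1],r[0])).round(1))
    rep("white",(0,0,170),(180,50,255),.132,.034,.046,10)
    rep("green",(50,120,60),(75,255,255),.132,.05,.08,10)
E
python3 m.py scene top
```

```text
[3.81 0.94 5.76] [-0.018 -0.949 -0.052] [ 0.5827 -0.0057  0.1532] [-3.142e+00  1.000e-03 -3.121e+00]
scene white 17 [316.6 263.6] [0.0188 0.0347] 61.5
scene green 89 [323.4 271.3] [0.0282 0.0584] 64.3
```

In the tool's units: -0.08 rad / 2 = -0.04.

Emit:
arm_command:
  plan:
    - [[0, 0, 0, 0, 0, -0.02, 0.3], [0, 0, 0, 0, 0, -0.04, 0.3], [0, 0, 0, 0, 0, -0.04, 0.3]]

```text
time_s: 13.95
ee_pos: [0.5827, -0.0057, 0.1532]
eef_rot: [-3.141, 0.001, -3.042]
force: [4.5, -0.1, 6.0]
grip_width: 0.042
grip_force: 30.0
```

Emit:
arm_command:
  plan:
    - [[0, 0, 0, 0, 0, 0, -1], [0, 0, 0, 0, 0, 0, -1], [0, 0, 0, 0, 0, 0, -1], [0, 0, 0, 0, 0, 0, -1], [0, 0, 0, 0, 0, 0, -1], [0, 0, 0, 0, 0, 0, -1], [0, 0, 0, 0, 0, 0, -1], [0, 0, 0, 0, 0, 0, -1]]

```text
time_s: 14.75
ee_pos: [0.5825, -0.0056, 0.1528]
eef_rot: [-3.142, -0.0, -3.043]
force: [0.6, -0.4, 0.3]
grip_width: 0.0939
grip_force: 0.0
```

In the tool's units: -98 mm / 750 = -0.1307, -82 mm / 750 = -0.1093.

Emit:
arm_command:
  plan:
    - [[0, 0, -0.0267, 0, 0, 0, -1], [0, 0, -0.08, 0, 0, 0, -1], [0, 0, -0.1307, 0, 0, 0, -1], [-0.0533, 0, -0.1307, 0, 0, 0, -1], [-0.1093, 0, -0.1307, 0, 0, 0, -1], [-0.1093, 0, -0.1307, 0, 0, 0, -1], [-0.1093, 0, -0.1307, 0, 0, 0, -1]]

```text
time_s: 15.45
ee_pos: [0.6642, 0.0025, 0.2495]
eef_rot: [3.141, -0.002, -3.043]
force: [0.9, 0.7, -0.2]
grip_width: 0.0938
grip_force: 0.0
```

```bash
python3 m.py wrist top scene; ls pics
python3 - <<'E'
import cv2,glob
f=sorted(glob.glob("pics/wrist_*"))[-1]; cv2.imwrite("pics/c4.png",cv2.resize(cv2.imread(f)[0:260,180:480],None,fx=2,fy=2))
E
```

```text
[ 0.89  0.68 -0.17] [ 0.024 -0.067 -0.059] [0.6642 0.0025 0.2495] [ 3.141e+00 -2.000e-03 -3.043e+00]
wrist white 220 [366.7 149.9] [0.0146 0.0362] 68.0
wrist green 308 [390.9 164. ] [0.0226 0.0545] 67.4
scene white 15 [318.2 263. ] [0.0156 0.0354] 66.2
scene green 91 [323.4 271.2] [0.028  0.0582] 64.3
crop.png
crop2.png
scene0.npy
scene0.png
scene2.png
scene3.png
scene_13.6.png
scene_15.4.png
top0.npy
top0.png
top2.png
top3.png
top_13.6.png
top_15.4.png
w1.png
w2.png
wrist3.png
wrist_15.4.png
```

View pics/c4.png

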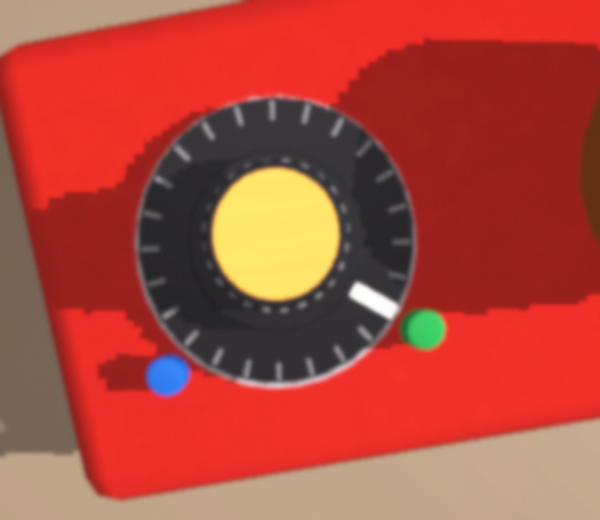

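The wrist view shows the pointer line (tip at (395,311) in the crop) aimed at the green stud (425,330). They measure 68.0° and 67.4°. Last checks are the knob's height and the loose objects, then hand in.

```bash
python3 - <<'E'
from h import *
i=cams.camera_info("wrist"); p,d=cams.camera("wrist")
a,c=blobs(p,(12,120,150),(32,255,255),(120,0,560,270),500)[0]; u,v=int(c[0]),int(c[1]); z=np.median(d[v-5:v+6,u-5:u+6])
T=i["world_to_cam"]; q=np.array([(u-i["cx"])/i["fx"]*z,(v-i["cy"])/i["fy"]*z,z]); w=T[:3,:3].T@(q-T[:3,3]); print(w.round(4))
a=cv2.imread("pics/top0.png").astype(int);b=cv2.imread("pics/top_15.4.png").astype(int)
for r in ((130,275,150,295),(418,190,465,240),(445,268,505,315)): print(np.abs(a-b)[r[1]:r[3],r[0]:r[2]].mean().round(1))
if abs(w[2]-.181)<.003: print(ctrl.hand_in())
E
```

```text
[ 0.5813 -0.0062  0.1832]
8.2
13.4
11.3
the job is handed in; nothing more can be done
None
```

The job is handed in with no verdict shown: the knob went down to its home stop in mesh and was left there (top read 183 mm, 181 expected), and the pointer is on the green stud to within about 1°. The dial had turned about 5° as the teeth first caught, before the knob was fully home. The arm's path kept clear of the mug, jar and bottle, though my image check of them was inconclusive.

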